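# Make up the wrist and finger kits for a printed robot hand

### The job

Make up the two assembly kits from the parts on the bench mat. The square tray is the wrist kit: the collar goes over its round stub, the large servo in its long bay and the bolt, standing on its head, in its small square bay; the oblong tray is the finger kit: the long finger link goes in its long bay and the micro servo in its short bay. Every part must sit flat and upright on its tray's floor, lying along its bay, either way round; the short finger link is a spare, so leave it where it is.

Things in the scene. Friction and masses are not known exactly. Their poses are not given: they have to be found in the camera images.
- wrist_tray: Square grey tray, fixed, 190 x 190 mm, floor 4 mm thick; rim and white ribs (4 wide) rise 4 mm above the floor. In its own x, y (mm): round white stub at (45, 45), 30 across, 5 above the floor; long bay centred (-50, 0), inside 38 (x) by 72 (y); small square bay centred (50, -50), inside 37 x 37. Left or right of the stock, turned up to 17 deg. Origin: centre of its underside, z up.
- finger_tray: Oblong grey tray, fixed, 200 (x) by 120 (y) mm, floor 4 mm thick; rim and white ribs (4 wide) rise 4 mm above the floor. In its own x, y (mm): long bay centred (-40, 0), inside 82 (x) by 38 (y); short bay centred (58, 0), inside 32 (x) by 50 (y). On the other side of the stock, turned up to 17 deg. Origin: centre of its underside, z up.
- wrist_collar: White printed tube standing upright, 56 mm outside, 46 mm inside, 34 mm high, with two lugs on its top rim at +x and -x (5 thick, 14 wide, 8 high: 42 mm in all). Loose, about 45 g. Origin: centre of its underside, z up.
- large_servo: Black servo standing upright, case 40 (x) by 20 (y) by 36 mm high, with mounting ears to 54 mm along x at 27 mm height, and a white 18 mm disc on top near its +x end (43 mm high in all). Grip it across y. Loose, about 45 g. Origin: centre of its underside, z up.
- wrist_bolt: Bright steel bolt standing on its hexagon head: head 19 mm across flats and 8 mm high, above it the 12 mm shank up to 48 mm. Loose, about 50 g. Origin: centre of its underside, z up.
- long_link: Long white printed finger link lying flat, 64 (x) by 18 (y) by 20 mm high, narrow round knuckle at -x, fork at +x. Grip it at its middle across y. Loose, about 20 g. Origin: centre of its underside, z up.
- micro_servo: Small black servo standing upright, case 23 (x) by 12.5 (y) by 23 mm high, ears to 32 mm along x at 17 mm height, a white 11 mm disc on top near its +x end (30 mm high in all). Grip it across y. Loose, about 14 g. Origin: centre of its underside, z up.
- short_link: Spare, stays where it is: short white printed finger link, 40 (x) by 18 (y) by 20 mm high, otherwise like the long one. Loose, about 13 g. Origin: centre of its underside, z up.
Things that resemble listed ones, but are neither listed nor needed, are in the scene too. Leave any brown or pink look-alike of the wrist_collar alone.

How it is judged:
By the outcome, as a careful person would: the job done as asked, in the order asked, and still so for the second after the job is handed in, with the robot touching nothing.
It also fails if it takes over 112 s, if anything falls off the work surface, if the arm or the gripper's body presses on something with over 40 N, if the wrist force passes 120 N, or if a joint passes its speed limit or range.

### The arm

A 6-joint arm with a two-finger parallel gripper is mounted at the origin on the work surface. World frame = base frame: x ahead of the robot, y to its left, z up, the work surface at z = 0. Lengths are in mm, angles in degrees, forces in N, time in s.
With the tool pointing down it reaches from about 300 to 850 mm from the base axis. Payload 4.2 kg.
Tool frame: the origin (TCP) lies between the finger pads; the fingertips stand 22 mm ahead of it and the grasp point (between the pads) lies 3 mm ahead of it; z points along the fingers, y is the direction in which the jaws open and shut (so a half turn about z gives the same grasp; the last joint's range is limited). The gripper opens to 91 mm and grips with 3 to 60 N. Pads are 32 mm wide; open, the fingers measure 118 mm over their backs; the gripper's body (76 mm by 178 mm) begins 60 mm behind the grasp point.
Start: joints at [67.036, 18.312, 89.639, -0, 72.044, -1.146], TCP at [213.709, 533.825, 235.976] pointing down, gripper open.
Joint ranges: [-177.97, 177.97], [-48.28, 115.42], [12.27, 149.76], [-77.06, 257.06], [2.81, 150.46], [-146.56, 146.56]. Speed limits (degrees/s): [147.25, 147.25, 180, 180, 180, 180].

### API

Orientations are given as [roll, pitch, yaw] about the fixed x, y, z axes, in that order (R = Rz(yaw) Ry(pitch) Rx(roll)).
In Python, from workcell import telemetry, cams, env gives the robot as it stands.
- The arm moves only by the shell command python3 -m inch 'ROWS' [FORCE]. ROWS is JSON, a list of rows, each an object of numbers: "x", "y", "z": the shift along the tool's x, y, z in cm; "yaw": the turn about the tool's z in units of 5 degrees (1.0 is 5 degrees); "gripper": the gripper's target within -1 to 1 (fully open at 1, half-way at 0, shut at -1). A call has 1 to 12 rows; each row shifts and turns the commanded pose from where the row before left it, along the tool's axes as they then stand; what a row does not reach is not made up. A row lasts 1/12 s, in which the tool goes at most 41.7 mm and 7.16 degrees, less where a joint would pass 70% of its speed; a pose out of reach is approached as far as the arm can. A call is refused whole if a number of a shift passes 4.17 or a number of a turn 1, either way. A call with a gripper value outside its range is refused whole. The fingers move at their own pace and stop on an object; FORCE is the grip in N (left out, the last holds). Time passes only in rows, so rows that do not move let the fingers close. It gives the time, the measured TCP pose, the force and the opening at its end, in the units of the state.
- telemetry.state(): the state, without advancing time (a new reading comes with each control period).
- cams.grab_frame(name): name is "side" or "top"; returns a dict with "pixels" (420x560x3 uint8, red, green, blue), "mtx" (3x3 intrinsics, pixels), "rvec" (rotation vector, rad) and "tvec" (3), from world to camera coordinates, as OpenCV has them. Camera axes: x right, y down, z forward; pixel columns grow to the right and rows downward; lengths in mm; the calibration is good to about 2 mm. A picture is of the moment at which its call begins. There is no depth.
- env.job_done(): hands the job in, once; it reports no verdict.
The state is a dict: "time_s": time; "qpos": joint angles; "qvel": joint speeds; "effort": joint torques, N m; "ee_pos": TCP position; "ee_rot": TCP orientation; "force": force on the tool from outside, world axes, zero at the start; "torque": the same for the moment, N m; "gripper_width": finger opening in mm.
Only numpy, scipy, OpenCV 4.12 (cv2) and the standard library are available. Lean on these libraries where they do the work, as an engineer would, in place of code of your own. Each camera call takes 0.05 s, during which the arm holds its last target. There are 200 camera calls.

## Working session

There is one attempt and no reset: what is moved stays moved. The work goes in short steps, Python scripts to look and compute and a shell command to move; the robot and the scene stay as the last step left them, time stands still between calls to the robot, and variables do not carry over. Pictures are saved under pics/ and viewed, about 12 in all and at most 16, crops included, and the job is handed in when it is done.

```bash
mkdir -p pics; ls; python3 - <<'E'
from workcell import telemetry, cams
import cv2
print(telemetry.state())
for n in("top","side"):
    f=cams.grab_frame(n); cv2.imwrite(f"pics/{n}0.png",f["pixels"][:,:,::-1]); print(f["mtx"],f["rvec"],f["tvec"])
E
```

```text
pics
{'time_s': 0.0, 'qpos': array([ 6.70361604e+01,  1.83523133e+01,  8.97053990e+01, -4.01407578e-04,
        7.20427524e+01, -1.14586373e+00]), 'qvel': array([-0.00780402,  0.1041953 , -0.05882202, -0.08848378,  0.14169284,
       -0.03642951]), 'effort': array([-1.99938273e-03, -4.12460160e+01, -2.31972688e+01,  7.26432865e-02,
        4.58274130e-02, -1.33936551e-04]), 'ee_pos': array([213.52833456, 533.39571731, 235.1203207 ]), 'ee_rot': array([-1.79899548e+02, -1.62750827e-03,  1.58182147e+02]), 'force': array([-0.16956286,  0.15219212, -0.24127043]), 'torque': array([-0.04357569,  0.02632349, -0.04181098]), 'gripper_width': 91.14161370374617}
[[411.93728272   0.         281.18162122]
 [  0.         411.93728272 211.95816455]
 [  0.           0.           1.        ]] [ 2.14947319 -2.09444028  0.19056337] [ -2.89929666 533.41961227 789.55146888]
[[399.1739492    0.         277.08217436]
 [  0.         399.1739492  213.82800308]
 [  0.           0.           1.        ]] [ 0.01549468 -2.88954743  1.21024927] [521.43780461  26.99582766 750.39238226]
```

View pics/top0.png

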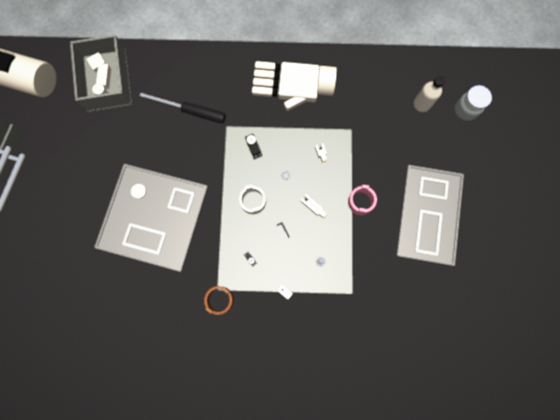

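View pics/side0.png

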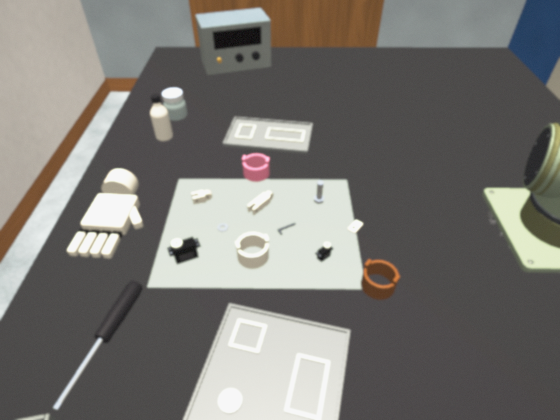

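The top view shows the mat at about (287,210) and the wrist tray on the left at (152,217). The finger tray is on the right at (431,215).

Look-alikes by top pixel:
- **Collar:** white ring (252,199) is the target. The pink (363,199) and brown (218,300) rings are decoys.
- **Servos:** large (254,146), micro (251,259).
- **Links:** long (314,206), short (321,152). There is also a white bit at (285,292).
- **Bolt:** (321,261). Also nearby are a nut or washer (286,175) and a hex key (284,230).

I'll check these in close crops.

```bash
cat > h.py <<'E'
import numpy as np, cv2
from workcell import telemetry, cams
def grab(n): return cams.grab_frame(n)
def proj(f,P):
    return cv2.projectPoints(np.asarray(P,float).reshape(-1,3),f["rvec"],f["tvec"],f["mtx"],None)[0].reshape(-1,2)
def unproj(f,px,z):
    R=cv2.Rodrigues(f["rvec"])[0]; C=-R.T@np.ravel(f["tvec"])
    d=np.linalg.inv(f["mtx"])@np.array([px[0],px[1],1.]); d=R.T@d
    return C+d*(z-C[2])/d[2]
def crop(f,x0,y0,x1,y1,s,name):
    im=cv2.resize(np.ascontiguousarray(f["pixels"][y0:y1,x0:x1,::-1]),None,fx=s,fy=s,interpolation=cv2.INTER_CUBIC)
    for x in range((x0+19)//20*20,x1,20): cv2.putText(im,str(x),((x-x0)*s,8),0,.3,(0,0,255)); cv2.line(im,((x-x0)*s,10),((x-x0)*s,16),(0,0,255))
    for y in range((y0+19)//20*20,y1,20): cv2.putText(im,str(y),(0,(y-y0)*s+3),0,.3,(0,0,255)); cv2.line(im,(22,(y-y0)*s),(28,(y-y0)*s),(0,0,255))
    cv2.imwrite("pics/"+name,im)
E
python3 - <<'E'
from h import *
f=grab("top"); crop(f,215,122,360,303,3,"a.png"); a=cv2.imread("pics/a.png")
g=grab("side"); crop(g,155,170,415,310,3,"b.png")
for n,p in dict(collar=(252,199),ls=(254,146),bolt=(321,261),ll=(314,206),ms=(251,259),sl=(321,152),wt=(152,217),ft=(431,215)).items(): print(n,unproj(f,p,20).round())
E
```

```text
collar [565.  74.  20.]
ls [683.  74.  20.]
bolt [438. -74.  20.]
ll [553. -58.  20.]
ms [438.  71.  20.]
sl [673. -72.  20.]
wt [521. 283.  20.]
ft [ 540. -304.   20.]
```

View pics/a.png

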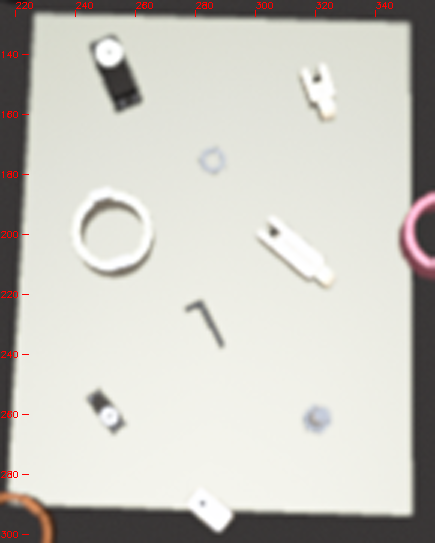

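View pics/b.png

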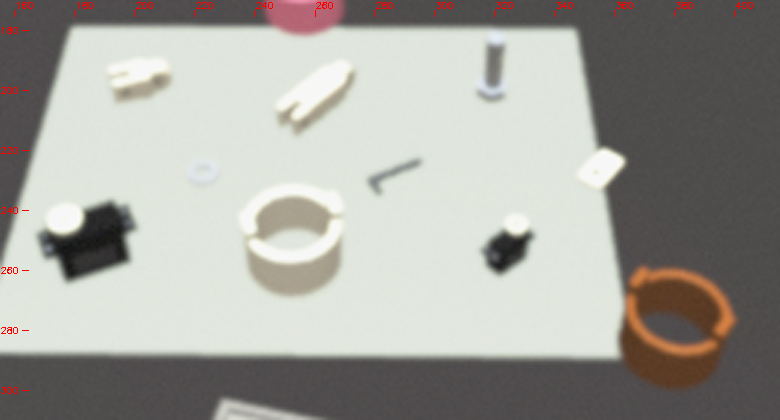

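The crops confirm the choices: collar (252,199), large servo (254,146), bolt (321,261), long link (314,206), micro servo (251,259). The spare link is at (321,152). Next I'll measure poses.

```bash
cat > meas.py <<'E'
from h import *
f=grab("top"); im=f["pixels"].astype(int); g=im.mean(2)
R=cv2.Rodrigues(f["rvec"])[0]; print("cam",(-R.T@np.ravel(f["tvec"])).round())
def blobs(mask,box,z,name,n=1):
    x0,y0,x1,y1=box; s=6
    m=cv2.resize(mask[y0:y1,x0:x1].astype(np.float32),None,fx=s,fy=s,interpolation=cv2.INTER_LINEAR)>.5
    cs=cv2.findContours(m.astype(np.uint8),cv2.RETR_EXTERNAL,cv2.CHAIN_APPROX_NONE)[0]
    for c in sorted(cs,key=cv2.contourArea)[::-1][:n]:
        P=np.array([unproj(f,((p[0]+.5)/s+x0-.5,(p[1]+.5)/s+y0-.5),z)[:2] for p in c[:,0]],np.float32)
        (cx,cy),_,_=cv2.minAreaRect(P); b=cv2.boxPoints(cv2.minAreaRect(P)); e=[b[1]-b[0],b[2]-b[1]]
        l=[np.hypot(*v) for v in e]; v=e[int(np.argmax(l))]
        print(name,"c",(round(float(cx),1),round(float(cy),1)),"size",np.round(sorted(l),1),"yaw",round(float(np.degrees(np.arctan2(v[1],v[0]))%180),1),"px",(c[:,0].mean(0)/s+[x0,y0]).round(1))
def soft(lo,hi): return np.clip((g-lo)/(hi-lo),0,1)
def th(t,w=20): return np.clip((g-t)/(2*w)+.5,0,1)
print("mat",g[170,235],"tray",g[230,120],g[225,410],"link",g[203,310],"collar")
blobs(th(205),(105,172,200,262),8,"wt",3)
blobs(th(205),(405,172,460,258),8,"ft",2)
w=np.clip((im.min(2)-225)/10,0,1)
dark=1-th(110)
blobs(dark,(235,125,275,165),30,"ls")
blobs(dark,(238,245,268,272),20,"ms")
E
python3 - <<'E'
from meas import *
print(im[195:215:2,300:330:2].min(2)); print(im[192:206,234:244].min(2));print(im[255:267,314:328].min(2))
blobs(w,(230,182,275,218),38,"collar"); blobs(w,(298,190,330,220),20,"ll")
E
```

```text
cam [379.   4. 874.]
mat 220.66666666666666 tray 190.33333333333334 204.0 link 250.66666666666666 collar
wt c (516.8, 265.5) size [136.  171.6] yaw 166.5 px [167.8 227. ]
wt c (580.3, 323.1) size [33.1 33.9] yaw 171.8 px [138.1 190.9]
ft c (505.6, -301.9) size [52.  97.6] yaw 171.2 px [429.  232.7]
ft c (603.1, -316.4) size [45.6 62.7] yaw 81.7 px [434. 188.]
ls c (671.8, 71.6) size [20.3 36.5] yaw 24.5 px [254.8 150.1]
ms c (445.7, 78.6) size [8.9 9.3] yaw 36.9 px [248. 256.]
[[225 224 228 253 238 223 224 225 224 224 224 224 224 223 223]
 [225 226 185 201 254 238 222 225 225 225 224 224 225 224 223]
 [230 250 192  90 213 254 247 226 225 225 225 225 224 225 224]
 [201 230 252 219 251 253 254 251 223 225 225 225 224 224 225]
 [224 176 213 253 254 250 251 254 252 225 225 225 225 225 224]
 [227 225 185 182 254 254 251 251 254 253 236 226 225 225 225]
 [227 227 227 195 170 250 254 253 249 254 254 236 223 225 225]
 [228 227 227 227 212 164 244 255 253 249 254 247 223 226 225]
 [228 228 228 228 228 217 155 235 255 254 252 251 243 226 226]
 [228 228 227 228 228 228 221 164 216 250 243 255 2
[... 754 characters left out ...]
6 212 209 218 222 227 230 232 232 232]
 [233 233 229 222 207 196 192 199 202 209 223 230 233 233]
 [234 231 225 202 187 190 194 197 197 200 213 228 232 233]
 [233 228 209 186 172 185 199 199 198 199 206 225 232 233]
 [233 223 194 177 165 179 197 196 196 194 200 222 231 233]
 [233 223 199 180 163 162 177 185 190 190 195 222 230 233]
 [233 226 212 189 175 165 164 175 185 195 208 227 232 233]
 [234 229 218 197 192 182 178 182 192 211 227 232 233 233]
 [234 232 224 214 212 196 191 194 210 226 232 233 234 233]
 [235 234 230 227 226 220 217 218 226 231 233 233 233 233]]
collar c (563.6, 72.8) size [56.6 56.7] yaw 146.0 px [252.1 198.2]
ll c (555.6, -56.7) size [20.  62.9] yaw 50.7 px [312.6 204.4]
```

```bash
sed -i 's/^blobs.*wt.*$/blobs(th(232,10),(105,172,200,262),8,"wt",3)/; s/^blobs.*"ft".*$/blobs(th(232,10),(405,172,460,258),8,"ft",2)/; /"ls")\|"ms")/d' meas.py
python3 - <<'E'
from meas import *
d=np.abs(im-np.array(im[165:175,230:240].reshape(-1,3).mean(0))).max(2)
m=np.clip((d-20)/20,0,1)*1.0
print([im[p].tolist() for p in[(230,120),(225,410),(170,235),(145,252)]])
blobs(m,(238,130,272,165),30,"ls"); blobs(m,(238,245,266,272),20,"ms"); blobs(m,(305,250,335,272),8,"bolt")
s=grab("side")
a,b=unproj(s,(237,243),42),unproj(s,(266.7,238.3),42); print("lugs",a,b,(a+b)/2,np.degrees(np.arctan2(*(b-a)[[1,0]])))
# discs: triangulate
for n,pt,ps,z in(("ls disc",(251.3,138.8),(176.5,243),43),("ms disc",(251.7,260.5),(326.7,244.5),30)): print(n,unproj(f,pt,z),unproj(s,ps,z))
print("bolt side: head",unproj(s,(318.5,201),8),"top",unproj(s,(319.8,182.5),48))
print("ll ends side",unproj(s,(250,208),18),unproj(s,(271,192),20))
for n,pts,z in(("ls case side",[(176,263),(197,258)],0),("ms case",[(322,261),(328,256)],0)): print(n,[unproj(s,p,z).round(1) for p in pts])
E
```

```text
cam [379.   4. 874.]
mat 221.0 tray 190.0 203.33333333333334 link 251.0 collar
wt c (476.9, 300.7) size [49. 82.] yaw 76.2 px [144.1 238.9]
wt c (562.3, 228.7) size [47.4 48.1] yaw 166.2 px [180.9 200.3]
wt c (580.3, 323.1) size [29.9 31.1] yaw 5.0 px [138.1 190.9]
ft c (506.0, -302.2) size [48.  92.9] yaw 171.5 px [429.1 232.6]
ft c (603.0, -316.8) size [42.4 59.6] yaw 81.3 px [434.1 188.1]
[[195, 191, 184], [209, 204, 197], [223, 225, 215], [56, 53, 51]]
ls c (679.8, 75.3) size [25.8 59.6] yaw 25.0 px [252.2 144. ]
ms c (439.3, 73.2) size [14.4 32.4] yaw 42.6 px [250.7 259.7]
bolt c (437.2, -71.7) size [12.4 13.9] yaw 41.8 px [320. 262.]
lugs [587.76549901  78.96035918  42.        ] [538.11342234  67.91687659  42.        ] [562.93946068  73.43861789  42.        ] -167.4605396528864
ls disc [690.85507114  78.55663901  43.        ] [689.36082599  80.72769139  43.        ]
ms disc [434.6882118   68.57230125  30.        ] [435.40487628  70.50608096  30.        ]
bolt side: head [439.7391284  -63.19027468   8.        ] top [439.37526037 -72.70189455  48.        ]
ll ends side [573.84543512 -31.47733753  18.        ] [534.49074468 -75.91861883  20.        ]
ls case side [array([696.4,  89.3,   0. ]), array([661.5,  77.8,   0. ])]
ms case [array([442. ,  82.5,   0. ]), array([430.7,  71.2,   0. ])]
```

```bash
cat > go.py <<'E'
import sys,numpy as np
from workcell import telemetry
# usage: go.py x y yaw z ... prints shift in tool axes (cm) at the final yaw, yaw units
x,y,yaw,z=map(float,sys.argv[1:5]); s=telemetry.state(); p=s["ee_pos"]; c=s["ee_rot"][2]
d=np.array([x,y])-p[:2]; a=np.radians(yaw)
dy=(yaw-c+180)%360-180
print("t %.2f p %s rot %s w %.1f F %s q6 %.0f"%(s["time_s"],p.round(1),s["ee_rot"].round(1),s["gripper_width"],s["force"].round(1),s["qpos"][5]))
print("after turning: x %.2f y %.2f z %.2f cm ; yaw units %.2f"%((d@[np.cos(a),np.sin(a)])/10,(d@[np.sin(a),-np.cos(a)])/10,(p[2]-z)/10,-dy/5))
b=np.radians(c); print("at present yaw: x %.2f y %.2f"%((d@[np.cos(b),np.sin(b)])/10,(d@[np.sin(b),-np.cos(b)])/10))
E
R='{"yaw":1}'
python3 -m inch '[{"yaw":1},{"yaw":1},{"yaw":1},{"yaw":1},{"yaw":1},{"yaw":1},{"yaw":1},{"yaw":1},{"yaw":1},{"yaw":1},{"yaw":1},{"yaw":1}]'
python3 -m inch '[{"yaw":1},{"yaw":1},{"yaw":1},{"yaw":1},{"yaw":1},{"yaw":1},{"yaw":1},{"yaw":1},{"yaw":1},{"yaw":1},{"yaw":1},{"yaw":1}]'
python3 go.py 563 73.2 12.5 150
```

```text
t 0.35 p [213.7 533.7 235.8] rot [-180.    -0.   158.2] w 91.1 F [-0.2 -0.1  0.5] q6 -1
after turning: x 24.14 y 52.52 z 8.58 cm ; yaw units 29.14
at present yaw: x -49.55 y -29.77invalid input
invalid input
```

```bash
python3 -m inch '[{"x":0,"y":0,"z":0,"yaw":1,"gripper":1}]'; python3 -m inch 2>&1 | head
```

```text
time_s: 0.43
ee_pos: [213.7, 533.7, 235.9]
ee_rot: [-180.0, 0.0, 153.1]
force: [0.1, -0.6, -0.4]
gripper_width: 91.3
invalid input
```

```bash
python3 -m inch '[{"x":0,"y":0,"z":0,"yaw":1,"gripper":1},{"x":0,"y":0,"z":0,"yaw":1,"gripper":1},{"x":0,"y":0,"z":0,"yaw":1,"gripper":1},{"x":0,"y":0,"z":0,"yaw":1,"gripper":1},{"x":0,"y":0,"z":0,"yaw":1,"gripper":1},{"x":0,"y":0,"z":0,"yaw":1,"gripper":1},{"x":0,"y":0,"z":0,"yaw":1,"gripper":1},{"x":0,"y":0,"z":0,"yaw":1,"gripper":1},{"x":0,"y":0,"z":0,"yaw":1,"gripper":1},{"x":0,"y":0,"z":0,"yaw":1,"gripper":1},{"x":0,"y":0,"z":0,"yaw":1,"gripper":1},{"x":0,"y":0,"z":0,"yaw":1,"gripper":1}]'
python3 -m inch '[{"x":0,"y":0,"z":0,"yaw":1,"gripper":1},{"x":0,"y":0,"z":0,"yaw":1,"gripper":1},{"x":0,"y":0,"z":0,"yaw":1,"gripper":1},{"x":0,"y":0,"z":0,"yaw":1,"gripper":1},{"x":0,"y":0,"z":0,"yaw":1,"gripper":1},{"x":0,"y":0,"z":0,"yaw":1,"gripper":1},{"x":0,"y":0,"z":0,"yaw":1,"gripper":1},{"x":0,"y":0,"z":0,"yaw":1,"gripper":1},{"x":0,"y":0,"z":0,"yaw":1,"gripper":1},{"x":0,"y":0,"z":0,"yaw":1,"gripper":1},{"x":0,"y":0,"z":0,"yaw":1,"gripper":1},{"x":0,"y":0,"z":0,"yaw":1,"gripper":1}]'
python3 -m inch '[{"x":0,"y":0,"z":0,"yaw":1,"gripper":1},{"x":0,"y":0,"z":0,"yaw":1,"gripper":1},{"x":0,"y":0,"z":0,"yaw":1,"gripper":1},{"x":0,"y":0,"z":0,"yaw":1,"gripper":1},{"x":0,"y":0,"z":0,"yaw":0.14,"gripper":1}]'
python3 go.py 563 73.2 12.5 150
```

```text
time_s: 1.43
ee_pos: [213.7, 533.8, 235.9]
ee_rot: [180.0, -0.0, 92.9]
force: [0.5, 0.2, -0.2]
gripper_width: 91.3
time_s: 2.43
ee_pos: [213.7, 533.8, 235.9]
ee_rot: [180.0, 0.0, 32.9]
force: [0.1, 0.0, -0.5]
gripper_width: 91.6
time_s: 2.85
ee_pos: [213.7, 533.8, 236.0]
ee_rot: [180.0, -0.0, 12.4]
force: [-0.8, -0.0, -0.1]
gripper_width: 91.1
t 2.85 p [213.7 533.8 236. ] rot [180.   -0.   12.4] w 91.1 F [-0.8 -0.  -0.1] q6 145
after turning: x 24.13 y 52.53 z 8.60 cm ; yaw units -0.03
at present yaw: x 24.25 y 52.47
```

```bash
python3 -m inch '[{"x":1.34,"y":2.92,"z":0,"yaw":0,"gripper":1},{"x":1.34,"y":2.92,"z":0,"yaw":0,"gripper":1},{"x":1.34,"y":2.92,"z":0,"yaw":0,"gripper":1},{"x":1.34,"y":2.92,"z":0,"yaw":0,"gripper":1},{"x":1.34,"y":2.92,"z":0,"yaw":0,"gripper":1},{"x":1.34,"y":2.92,"z":0,"yaw":0,"gripper":1},{"x":1.34,"y":2.92,"z":0,"yaw":0,"gripper":1},{"x":1.34,"y":2.92,"z":0,"yaw":0,"gripper":1},{"x":1.34,"y":2.92,"z":0,"yaw":0,"gripper":1},{"x":1.34,"y":2.92,"z":0,"yaw":0,"gripper":1},{"x":1.34,"y":2.92,"z":0,"yaw":0,"gripper":1},{"x":1.34,"y":2.92,"z":0,"yaw":0,"gripper":1}]'
python3 -m inch '[{"x":1.34,"y":2.92,"z":1.4,"yaw":0,"gripper":1},{"x":1.34,"y":2.92,"z":1.4,"yaw":0,"gripper":1},{"x":1.34,"y":2.92,"z":1.4,"yaw":0,"gripper":1},{"x":1.34,"y":2.92,"z":1.4,"yaw":0,"gripper":1},{"x":1.34,"y":2.92,"z":1.4,"yaw":0,"gripper":1},{"x":1.34,"y":2.9,"z":1.4,"yaw":0,"gripper":1},{"x":0,"y":0,"z":0,"yaw":0,"gripper":1}]'
python3 go.py 563 73.2 12.5 34
```

```text
time_s: 3.85
ee_pos: [447.2, 225.0, 236.1]
ee_rot: [-180.0, -0.0, 12.6]
force: [0.5, -0.1, 0.2]
gripper_width: 91.3
time_s: 4.43
ee_pos: [564.5, 68.8, 149.1]
ee_rot: [179.9, 0.2, 12.4]
force: [0.0, -0.2, -0.5]
gripper_width: 91.1
t 4.43 p [564.5  68.8 149.1] rot [179.9   0.2  12.4] w 91.1 F [ 0.  -0.2 -0.5] q6 84
after turning: x -0.05 y -0.46 z 11.51 cm ; yaw units -0.03
at present yaw: x -0.05 y -0.46
```

```bash
python3 -m inch '[{"x":0,"y":0,"z":2,"yaw":0,"gripper":1},{"x":0,"y":0,"z":2,"yaw":0,"gripper":1},{"x":0,"y":0,"z":2,"yaw":0,"gripper":1},{"x":0,"y":0,"z":2,"yaw":0,"gripper":1},{"x":0,"y":0,"z":2,"yaw":0,"gripper":1},{"x":0,"y":0,"z":1.5,"yaw":0,"gripper":1},{"x":0,"y":0,"z":0,"yaw":0,"gripper":1},{"x":0,"y":0,"z":0,"yaw":0,"gripper":1}]' 15
python3 go.py 563 73.2 12.5 34
python3 -m inch '[{"x":0,"y":0,"z":0,"yaw":0,"gripper":-1},{"x":0,"y":0,"z":0,"yaw":0,"gripper":-1},{"x":0,"y":0,"z":0,"yaw":0,"gripper":-1},{"x":0,"y":0,"z":0,"yaw":0,"gripper":-1},{"x":0,"y":0,"z":0,"yaw":0,"gripper":-1},{"x":0,"y":0,"z":0,"yaw":0,"gripper":-1},{"x":0,"y":0,"z":0,"yaw":0,"gripper":-1},{"x":0,"y":0,"z":0,"yaw":0,"gripper":-1}]' 15
```

```text
time_s: 5.1
ee_pos: [562.4, 73.3, 36.7]
ee_rot: [-180.0, 0.1, 12.6]
force: [-0.1, 0.1, 0.0]
gripper_width: 91.4
t 5.10 p [562.4  73.3  36.7] rot [-1.80e+02  1.00e-01  1.26e+01] w 91.4 F [-0.1  0.1  0. ] q6 84
after turning: x 0.06 y 0.03 z 0.27 cm ; yaw units 0.01
at present yaw: x 0.06 y 0.03
time_s: 5.77
ee_pos: [563.0, 73.0, 37.4]
ee_rot: [-180.0, -0.0, 12.5]
force: [0.1, -0.4, 4.1]
gripper_width: 56.0
```

```bash
python3 -m inch '[{"x":0,"y":0,"z":-1.5,"yaw":0,"gripper":-1},{"x":0,"y":0,"z":-2,"yaw":0,"gripper":-1},{"x":0,"y":0,"z":-2,"yaw":0,"gripper":-1},{"x":0,"y":0,"z":-2,"yaw":0,"gripper":-1},{"x":0,"y":0,"z":-1.5,"yaw":0,"gripper":-1},{"x":0,"y":0,"z":0,"yaw":0,"gripper":-1}]'
python3 go.py 580 322.9 12.5 50
```

```text
time_s: 6.27
ee_pos: [564.7, 73.2, 129.9]
ee_rot: [180.0, -0.4, 12.5]
force: [0.2, -0.2, -0.5]
gripper_width: 56.0
t 6.27 p [564.7  73.2 129.9] rot [180.   -0.4  12.5] w 56.0 F [ 0.2 -0.2 -0.5] q6 84
after turning: x 6.90 y -24.05 z 7.99 cm ; yaw units -0.00
at present yaw: x 6.89 y -24.05
```

```bash
python3 -m inch '[{"x":0.35,"y":-1.2,"z":0,"yaw":0,"gripper":-1},{"x":0.7,"y":-2.4,"z":0,"yaw":0,"gripper":-1},{"x":0.7,"y":-2.4,"z":0,"yaw":0,"gripper":-1},{"x":0.7,"y":-2.4,"z":0,"yaw":0,"gripper":-1},{"x":0.7,"y":-2.4,"z":0,"yaw":0,"gripper":-1},{"x":0.7,"y":-2.4,"z":0,"yaw":0,"gripper":-1},{"x":0.7,"y":-2.4,"z":0,"yaw":0,"gripper":-1},{"x":0.7,"y":-2.4,"z":0,"yaw":0,"gripper":-1},{"x":0.7,"y":-2.4,"z":0,"yaw":0,"gripper":-1},{"x":0.7,"y":-2.4,"z":0,"yaw":0,"gripper":-1},{"x":0.4,"y":-1.2,"z":0,"yaw":0,"gripper":-1},{"x":0,"y":0,"z":0,"yaw":0,"gripper":-1}]'
python3 -m inch '[{"x":0,"y":0,"z":1.5,"yaw":0,"gripper":-1},{"x":0,"y":0,"z":2,"yaw":0,"gripper":-1},{"x":0,"y":0,"z":2,"yaw":0,"gripper":-1},{"x":0,"y":0,"z":1.5,"yaw":0,"gripper":-1},{"x":0,"y":0,"z":0.7,"yaw":0,"gripper":-1},{"x":0,"y":0,"z":0,"yaw":0,"gripper":-1},{"x":0,"y":0,"z":0,"yaw":0,"gripper":-1}]'
python3 go.py 580 322.9 12.5 41.4
python3 - <<'E'
from h import *
a=grab("top"); b=grab("side")
crop(a,100,160,240,270,3,"c1.png"); crop(b,180,290,400,420,3,"c2.png")
A,B=cv2.imread("pics/c1.png"),cv2.imread("pics/c2.png"); h=max(A.shape[0],B.shape[0])
cv2.imwrite("pics/c.png",cv2.resize(np.hstack([cv2.copyMakeBorder(i,0,h-i.shape[0],0,0,0) for i in(A,B)]),None,fx=.72,fy=.72))
E
```

```text
time_s: 7.27
ee_pos: [578.9, 325.4, 125.0]
ee_rot: [-180.0, 0.1, 12.7]
force: [1.0, -1.4, 0.3]
gripper_width: 55.8
time_s: 7.85
ee_pos: [579.7, 321.9, 49.9]
ee_rot: [180.0, 0.0, 12.4]
force: [0.3, -0.6, 0.3]
gripper_width: 55.8
t 7.85 p [579.7 321.9  49.9] rot [180.    0.   12.4] w 55.8 F [ 0.3 -0.6  0.3] q6 106
after turning: x 0.05 y -0.09 z 0.85 cm ; yaw units -0.01
at present yaw: x 0.05 y -0.09
```

View pics/c.png

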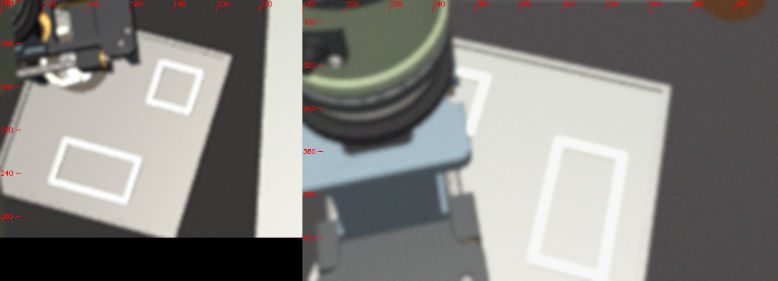

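The gripper hides the collar here, at about (135,195) top. It sits over the stub by the numbers, so I'll lower it.

```bash
python3 -m inch '[{"x":0,"y":0,"z":0.4,"yaw":0,"gripper":-1},{"x":0,"y":0,"z":0.4,"yaw":0,"gripper":-1},{"x":0,"y":0,"z":0,"yaw":0,"gripper":-1},{"x":0,"y":0,"z":0,"yaw":0,"gripper":-1}]'
python3 -m inch '[{"x":0,"y":0,"z":0.1,"yaw":0,"gripper":-1},{"x":0,"y":0,"z":0,"yaw":0,"gripper":-1},{"x":0,"y":0,"z":0,"yaw":0,"gripper":-1}]'
```

```text
time_s: 8.28
ee_pos: [579.5, 322.5, 41.8]
ee_rot: [180.0, 0.0, 12.5]
force: [-0.1, -0.8, 0.1]
gripper_width: 56.5
time_s: 8.53
ee_pos: [579.8, 322.7, 41.4]
ee_rot: [-180.0, -0.0, 12.5]
force: [-1.2, -0.4, 3.0]
gripper_width: 56.0
```

```bash
python3 -m inch '[{"x":0,"y":0,"z":0,"yaw":0,"gripper":0.6},{"x":0,"y":0,"z":0,"yaw":0,"gripper":0.6},{"x":0,"y":0,"z":0,"yaw":0,"gripper":0.6},{"x":0,"y":0,"z":0,"yaw":0,"gripper":0.6},{"x":0,"y":0,"z":-1.5,"yaw":0,"gripper":0.6},{"x":0,"y":0,"z":-2.5,"yaw":0,"gripper":0.6},{"x":0,"y":0,"z":-3,"yaw":0,"gripper":0.6},{"x":0,"y":0,"z":-2.5,"yaw":-1,"gripper":0.6},{"x":0,"y":0,"z":0,"yaw":-1,"gripper":0.6},{"x":0,"y":0,"z":0,"yaw":-0.5,"gripper":0.6},{"x":0,"y":0,"z":0,"yaw":0,"gripper":0.6},{"x":0,"y":0,"z":0,"yaw":0,"gripper":0.6}]'
python3 go.py 679.5 75 25 36
```

```text
time_s: 9.53
ee_pos: [579.6, 322.5, 135.7]
ee_rot: [-180.0, 0.0, 24.9]
force: [-0.2, 0.6, 1.3]
gripper_width: 73.1
t 9.53 p [579.6 322.5 135.7] rot [-180.     0.    24.9] w 73.1 F [-0.2  0.6  1.3] q6 93
after turning: x -1.40 y 26.65 z 9.97 cm ; yaw units -0.02
at present yaw: x -1.36 y 26.65
```

```bash
python3 -m inch '[{"x":-0.1,"y":1.2,"z":0,"yaw":0,"gripper":0.6},{"x":-0.1,"y":2.4,"z":0,"yaw":0,"gripper":0.6},{"x":-0.1,"y":2.4,"z":0,"yaw":0,"gripper":0.6},{"x":-0.1,"y":2.4,"z":0,"yaw":0,"gripper":0.6},{"x":-0.1,"y":2.4,"z":0,"yaw":0,"gripper":0.6},{"x":-0.1,"y":2.4,"z":0,"yaw":0,"gripper":0.6},{"x":-0.2,"y":2.4,"z":0,"yaw":0,"gripper":0.6},{"x":-0.2,"y":2.4,"z":0,"yaw":0,"gripper":0.6},{"x":-0.1,"y":2.4,"z":0,"yaw":0,"gripper":0.6},{"x":-0.1,"y":2.4,"z":0,"yaw":0,"gripper":0.6},{"x":-0.1,"y":2.4,"z":0,"yaw":0,"gripper":0.6},{"x":-0.1,"y":1.4,"z":0,"yaw":0,"gripper":0.6}]'
python3 -m inch '[{"x":0,"y":0,"z":1.5,"yaw":0,"gripper":0.6},{"x":0,"y":0,"z":2.5,"yaw":0,"gripper":0.6},{"x":0,"y":0,"z":2,"yaw":0,"gripper":0.6},{"x":0,"y":0,"z":2,"yaw":0,"gripper":0.6},{"x":0,"y":0,"z":1.5,"yaw":0,"gripper":0.6},{"x":0,"y":0,"z":0.6,"yaw":0,"gripper":0.6},{"x":0,"y":0,"z":0,"yaw":0,"gripper":0.6},{"x":0,"y":0,"z":0,"yaw":0,"gripper":0.6}]'
python3 go.py 679.5 75 25 36
python3 -m inch '[{"x":0,"y":0,"z":0,"yaw":0,"gripper":-1},{"x":0,"y":0,"z":0,"yaw":0,"gripper":-1},{"x":0,"y":0,"z":0,"yaw":0,"gripper":-1},{"x":0,"y":0,"z":0,"yaw":0,"gripper":-1},{"x":0,"y":0,"z":0,"yaw":0,"gripper":-1},{"x":0,"y":0,"z":0,"yaw":0,"gripper":-1},{"x":0,"y":0,"z":0,"yaw":0,"gripper":-1},{"x":0,"y":0,"z":0,"yaw":0,"gripper":-1}]' 15
```

```text
time_s: 10.53
ee_pos: [680.0, 72.2, 135.3]
ee_rot: [180.0, 0.0, 24.8]
force: [-0.5, 0.4, 0.6]
gripper_width: 73.0
time_s: 11.2
ee_pos: [679.6, 75.5, 35.2]
ee_rot: [-180.0, -0.0, 25.0]
force: [0.1, -0.2, 0.4]
gripper_width: 73.1
t 11.20 p [679.6  75.5  35.2] rot [-180.   -0.   25.] w 73.1 F [ 0.1 -0.2  0.4] q6 70
after turning: x -0.03 y 0.04 z -0.08 cm ; yaw units -0.01
at present yaw: x -0.03 y 0.04
time_s: 11.87
ee_pos: [679.4, 75.5, 34.9]
ee_rot: [-180.0, -0.0, 25.0]
force: [-0.6, 1.2, 0.4]
gripper_width: 22.4
```

```bash
python3 -m inch '[{"x":0,"y":0,"z":0,"yaw":0,"gripper":-1},{"x":0,"y":0,"z":0,"yaw":0,"gripper":-1},{"x":0,"y":0,"z":0,"yaw":0,"gripper":-1},{"x":0,"y":0,"z":0,"yaw":0,"gripper":-1}]'
python3 -m inch '[{"x":0,"y":0,"z":-1.5,"yaw":0,"gripper":-1},{"x":0,"y":0,"z":-2,"yaw":0,"gripper":-1},{"x":0,"y":0,"z":-2,"yaw":-1,"gripper":-1},{"x":0,"y":0,"z":-2,"yaw":-1,"gripper":-1},{"x":0,"y":0,"z":-1.5,"yaw":-1,"gripper":-1},{"x":0,"y":0,"z":0,"yaw":-1,"gripper":-1},{"x":0,"y":0,"z":0,"yaw":-1,"gripper":-1},{"x":0,"y":0,"z":0,"yaw":-1,"gripper":-1},{"x":0,"y":0,"z":0,"yaw":-1,"gripper":-1},{"x":0,"y":0,"z":0,"yaw":-1,"gripper":-1},{"x":0,"y":0,"z":0,"yaw":-1,"gripper":-1},{"x":0,"y":0,"z":0,"yaw":-1,"gripper":-1}]'
python3 -m inch '[{"x":0,"y":0,"z":0,"yaw":-0.24,"gripper":-1},{"x":0,"y":0,"z":0,"yaw":0,"gripper":-1},{"x":0,"y":0,"z":0,"yaw":0,"gripper":-1}]'
python3 go.py 476.9 300.7 76.2 39
python3 - <<'E'
from h import *
a=grab("top"); b=grab("side")
crop(a,100,100,300,270,3,"d1.png"); crop(b,100,130,400,420,2,"d2.png")
A,B=cv2.imread("pics/d1.png"),cv2.imread("pics/d2.png"); h=max(A.shape[0],B.shape[0])
cv2.imwrite("pics/d.png",cv2.resize(np.hstack([cv2.copyMakeBorder(i,0,h-i.shape[0],0,0,0) for i in(A,B)]),None,fx=.66,fy=.66))
E
```

```text
time_s: 12.2
ee_pos: [679.4, 75.5, 34.9]
ee_rot: [-180.0, -0.0, 25.0]
force: [0.0, -0.6, 1.2]
gripper_width: 19.9
time_s: 13.2
ee_pos: [679.3, 75.5, 124.7]
ee_rot: [-180.0, -0.0, 75.2]
force: [0.5, 0.5, -0.7]
gripper_width: 19.9
time_s: 13.45
ee_pos: [679.3, 75.5, 124.9]
ee_rot: [-180.0, -0.0, 76.1]
force: [-0.2, 0.1, -0.1]
gripper_width: 19.8
t 13.45 p [679.3  75.5 124.9] rot [-180.    -0.    76.1] w 19.8 F [-0.2  0.1 -0.1] q6 19
after turning: x 17.04 y -25.03 z 8.59 cm ; yaw units -0.02
at present yaw: x 16.99 y -25.06
```

View pics/d.png

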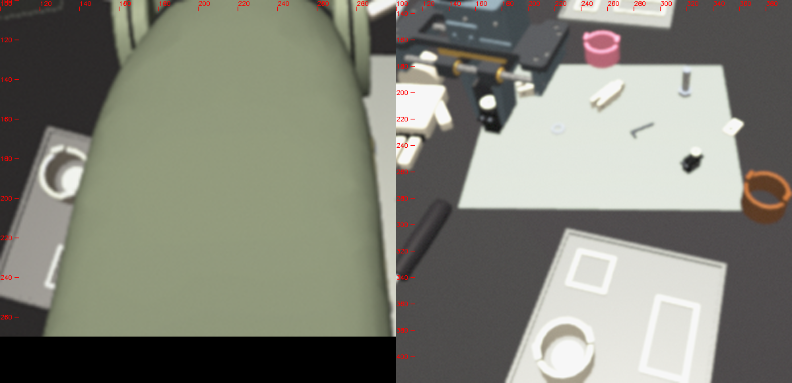

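The side view shows the collar standing over the stub (~(228,388) in the full side image) and the servo held upright in the gripper.

```bash
python3 -m inch '[{"x":0.77,"y":-1.1,"z":0,"yaw":0,"gripper":-1},{"x":1.55,"y":-2.28,"z":0,"yaw":0,"gripper":-1},{"x":1.55,"y":-2.28,"z":0,"yaw":0,"gripper":-1},{"x":1.55,"y":-2.28,"z":0,"yaw":0,"gripper":-1},{"x":1.55,"y":-2.28,"z":0,"yaw":0,"gripper":-1},{"x":1.55,"y":-2.28,"z":0,"yaw":0,"gripper":-1},{"x":1.55,"y":-2.28,"z":0,"yaw":0,"gripper":-1},{"x":1.55,"y":-2.28,"z":0,"yaw":0,"gripper":-1},{"x":1.55,"y":-2.28,"z":0,"yaw":0,"gripper":-1},{"x":1.55,"y":-2.28,"z":0,"yaw":0,"gripper":-1},{"x":1.55,"y":-2.28,"z":0,"yaw":0,"gripper":-1},{"x":0.77,"y":-1.13,"z":0,"yaw":0,"gripper":-1}]'
python3 -m inch '[{"x":0,"y":0,"z":1.5,"yaw":0,"gripper":-1},{"x":0,"y":0,"z":2,"yaw":0,"gripper":-1},{"x":0,"y":0,"z":2,"yaw":0,"gripper":-1},{"x":0,"y":0,"z":1.5,"yaw":0,"gripper":-1},{"x":0,"y":0,"z":1,"yaw":0,"gripper":-1},{"x":0,"y":0,"z":0.4,"yaw":0,"gripper":-1},{"x":0,"y":0,"z":0,"yaw":0,"gripper":-1},{"x":0,"y":0,"z":0,"yaw":0,"gripper":-1}]'
python3 go.py 476.9 300.7 76.2 38.7
```

```text
time_s: 14.55
ee_pos: [474.1, 302.8, 125.1]
ee_rot: [-179.9, -0.0, 76.3]
force: [0.5, -0.7, 0.7]
gripper_width: 19.8
time_s: 15.22
ee_pos: [477.5, 301.0, 41.5]
ee_rot: [180.0, -0.0, 76.2]
force: [0.3, 0.6, 0.0]
gripper_width: 19.8
t 15.22 p [477.5 301.   41.5] rot [180.   -0.   76.2] w 19.8 F [0.3 0.6 0. ] q6 45
after turning: x -0.04 y -0.05 z 0.28 cm ; yaw units -0.01
at present yaw: x -0.04 y -0.05
```

```bash
python3 -m inch '[{"x":0,"y":0,"z":0.2,"yaw":0,"gripper":-1},{"x":0,"y":0,"z":0.08,"yaw":0,"gripper":-1},{"x":0,"y":0,"z":0,"yaw":0,"gripper":-1},{"x":0,"y":0,"z":0,"yaw":0,"gripper":-1}]'
python3 -m inch '[{"x":0,"y":0,"z":0,"yaw":0,"gripper":0},{"x":0,"y":0,"z":0,"yaw":0,"gripper":0},{"x":0,"y":0,"z":0,"yaw":0,"gripper":0},{"x":0,"y":0,"z":0,"yaw":0,"gripper":0},{"x":0,"y":0,"z":-1.5,"yaw":0,"gripper":0},{"x":0,"y":0,"z":-2.5,"yaw":0,"gripper":0},{"x":0,"y":0,"z":-3,"yaw":0,"gripper":0},{"x":0,"y":0,"z":-2.5,"yaw":0,"gripper":0},{"x":0,"y":0,"z":-1,"yaw":0,"gripper":0},{"x":0,"y":0,"z":0,"yaw":0,"gripper":0},{"x":0,"y":0,"z":0,"yaw":0,"gripper":0}]'
python3 go.py 438.8 -72 76.2 40
```

```text
time_s: 15.55
ee_pos: [477.6, 301.1, 38.9]
ee_rot: [179.9, -0.1, 76.2]
force: [-0.0, 0.2, 2.3]
gripper_width: 20.1
time_s: 16.47
ee_pos: [476.7, 300.6, 142.6]
ee_rot: [-180.0, 0.0, 76.2]
force: [-0.1, 0.2, -1.0]
gripper_width: 45.8
t 16.47 p [476.7 300.6 142.6] rot [-180.     0.    76.2] w 45.8 F [-0.1  0.2 -1. ] q6 45
after turning: x -37.08 y 5.21 z 10.26 cm ; yaw units -0.00
at present yaw: x -37.08 y 5.22
```

```bash
python3 -m inch '[{"x":-1.54,"y":0.22,"z":0,"yaw":0,"gripper":0},{"x":-3.09,"y":0.43,"z":0,"yaw":0,"gripper":0},{"x":-3.09,"y":0.43,"z":0,"yaw":0,"gripper":0},{"x":-3.09,"y":0.43,"z":0,"yaw":0,"gripper":0},{"x":-3.09,"y":0.43,"z":0,"yaw":0,"gripper":0},{"x":-3.09,"y":0.43,"z":0,"yaw":0,"gripper":0},{"x":-3.09,"y":0.43,"z":0,"yaw":0,"gripper":0},{"x":-3.09,"y":0.43,"z":0,"yaw":0,"gripper":0},{"x":-3.09,"y":0.43,"z":0,"yaw":0,"gripper":0},{"x":-3.09,"y":0.43,"z":0,"yaw":0,"gripper":0},{"x":-3.09,"y":0.43,"z":0,"yaw":0,"gripper":0},{"x":-3.09,"y":0.43,"z":0,"yaw":0,"gripper":0}]'
python3 -m inch '[{"x":-1.55,"y":0.26,"z":0,"yaw":0,"gripper":0},{"x":0,"y":0,"z":1.5,"yaw":0,"gripper":0},{"x":0,"y":0,"z":2,"yaw":0,"gripper":0},{"x":0,"y":0,"z":1,"yaw":0,"gripper":0},{"x":0,"y":0,"z":0,"yaw":0,"gripper":0},{"x":0,"y":0,"z":0,"yaw":0,"gripper":0}]'
python3 go.py 438.8 -72 76.2 37
python3 - <<'E'
from h import *
b=grab("side");a=grab("top")
crop(b,130,130,400,400,2,"e.png"); crop(a,100,160,340,300,3,"e2.png")
E
```

```text
time_s: 17.47
ee_pos: [437.9, -57.8, 141.3]
ee_rot: [-179.8, 0.0, 76.2]
force: [0.3, -0.8, -0.1]
gripper_width: 45.9
time_s: 17.97
ee_pos: [437.3, -71.9, 96.7]
ee_rot: [-179.8, 0.0, 76.2]
force: [-0.1, -0.2, 0.5]
gripper_width: 46.0
t 17.97 p [437.3 -71.9  96.7] rot [-179.8    0.    76.2] w 46.0 F [-0.1 -0.2  0.5] q6 3
after turning: x 0.02 y 0.15 z 5.97 cm ; yaw units -0.01
at present yaw: x 0.02 y 0.15
```

View pics/e.png

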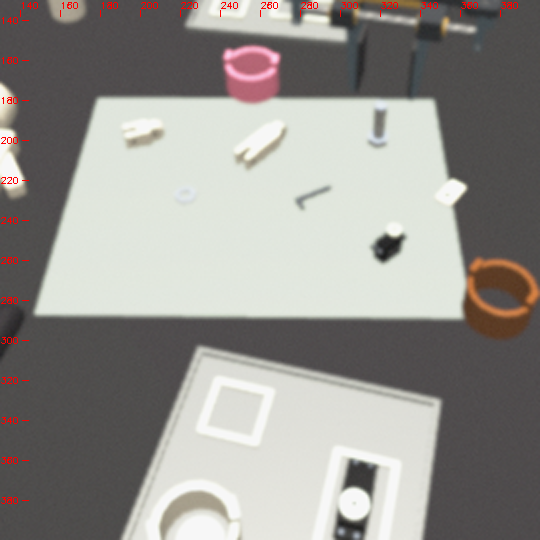

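The large servo sits upright inside its bay, at about (305,380) in the side image. The bolt (318,192) is centred between the open fingers.

```bash
python3 -m inch '[{"x":0,"y":0.1,"z":1.5,"yaw":0,"gripper":0},{"x":0,"y":0,"z":2,"yaw":0,"gripper":0},{"x":0,"y":0,"z":1.5,"yaw":0,"gripper":0},{"x":0,"y":0,"z":1,"yaw":0,"gripper":0},{"x":0,"y":0,"z":0,"yaw":0,"gripper":-1},{"x":0,"y":0,"z":0,"yaw":0,"gripper":-1},{"x":0,"y":0,"z":0,"yaw":0,"gripper":-1},{"x":0,"y":0,"z":0,"yaw":0,"gripper":-1},{"x":0,"y":0,"z":0,"yaw":0,"gripper":-1},{"x":0,"y":0,"z":0,"yaw":0,"gripper":-1},{"x":0,"y":0,"z":0,"yaw":0,"gripper":-1},{"x":0,"y":0,"z":0,"yaw":0,"gripper":-1}]' 20
python3 go.py 438.8 -72 76.2 37
python3 -m inch '[{"x":0,"y":0,"z":-1.5,"yaw":0,"gripper":-1},{"x":0,"y":0,"z":-2,"yaw":0,"gripper":-1},{"x":0,"y":0,"z":-2,"yaw":0,"gripper":-1},{"x":0,"y":0,"z":-2,"yaw":0,"gripper":-1},{"x":0,"y":0,"z":-1.5,"yaw":0,"gripper":-1},{"x":0,"y":0,"z":0,"yaw":0,"gripper":-1},{"x":0,"y":0,"z":0,"yaw":0,"gripper":-1}]'
python3 go.py 562.3 228.7 76.2 43
```

```text
time_s: 19.07
ee_pos: [440.5, -72.0, 38.8]
ee_rot: [179.9, -0.0, 76.2]
force: [-1.2, 0.1, 6.6]
gripper_width: 11.2
t 19.07 p [440.5 -72.   38.8] rot [179.9  -0.   76.2] w 11.2 F [-1.2  0.1  6.6] q6 3
after turning: x -0.04 y -0.16 z 0.18 cm ; yaw units -0.00
at present yaw: x -0.04 y -0.16
time_s: 19.65
ee_pos: [440.2, -72.0, 128.3]
ee_rot: [179.9, -0.0, 76.2]
force: [0.4, -0.3, -1.0]
gripper_width: 11.2
t 19.65 p [440.2 -72.  128.3] rot [179.9  -0.   76.2] w 11.2 F [ 0.4 -0.3 -1. ] q6 3
after turning: x 32.12 y 4.69 z 8.53 cm ; yaw units -0.00
at present yaw: x 32.12 y 4.68
```

```bash
python3 - <<'E'
from h import *
b=grab("side");a=grab("top")
crop(b,260,90,380,220,4,"f.png")
E
```

```text
(no output)
```

View pics/f.png

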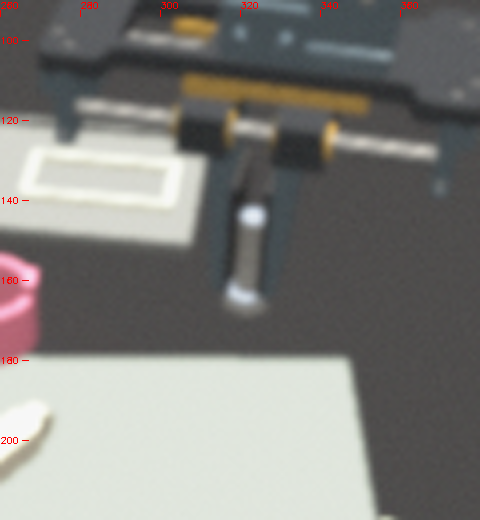

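The bolt is held nearly upright, with its head at (318,164) in the side image and below the fingertips. I'll carry it over.

```bash
python3 -m inch '[{"x":1.46,"y":0.21,"z":0,"yaw":0,"gripper":-1},{"x":2.92,"y":0.43,"z":0,"yaw":0,"gripper":-1},{"x":2.92,"y":0.43,"z":0,"yaw":0,"gripper":-1},{"x":2.92,"y":0.43,"z":0,"yaw":0,"gripper":-1},{"x":2.92,"y":0.43,"z":0,"yaw":0,"gripper":-1},{"x":2.92,"y":0.43,"z":0,"yaw":0,"gripper":-1},{"x":2.92,"y":0.43,"z":0,"yaw":0,"gripper":-1},{"x":2.92,"y":0.43,"z":0,"yaw":0,"gripper":-1},{"x":2.92,"y":0.43,"z":0,"yaw":0,"gripper":-1},{"x":2.92,"y":0.43,"z":0,"yaw":0,"gripper":-1},{"x":2.92,"y":0.43,"z":0,"yaw":0,"gripper":-1},{"x":1.46,"y":0.2,"z":0,"yaw":0,"gripper":-1}]'
python3 -m inch '[{"x":0,"y":0,"z":1.5,"yaw":0,"gripper":-1},{"x":0,"y":0,"z":2,"yaw":0,"gripper":-1},{"x":0,"y":0,"z":2,"yaw":0,"gripper":-1},{"x":0,"y":0,"z":1.5,"yaw":0,"gripper":-1},{"x":0,"y":0,"z":0.9,"yaw":0,"gripper":-1},{"x":0,"y":0,"z":0.3,"yaw":0,"gripper":-1},{"x":0,"y":0,"z":0,"yaw":0,"gripper":-1},{"x":0,"y":0,"z":0,"yaw":0,"gripper":-1}]'
python3 go.py 562.3 228.7 76.2 42.8
```

```text
time_s: 20.75
ee_pos: [562.9, 231.4, 126.2]
ee_rot: [-179.9, 0.0, 76.3]
force: [-0.3, 0.5, 0.2]
gripper_width: 11.4
time_s: 21.42
ee_pos: [562.9, 228.6, 46.5]
ee_rot: [180.0, -0.0, 76.2]
force: [-0.2, 0.6, -0.6]
gripper_width: 11.3
t 21.42 p [562.9 228.6  46.5] rot [180.   -0.   76.2] w 11.3 F [-0.2  0.6 -0.6] q6 35
after turning: x -0.00 y -0.06 z 0.37 cm ; yaw units -0.01
at present yaw: x -0.00 y -0.06
```

```bash
python3 -m inch '[{"x":0,"y":0,"z":0.3,"yaw":0,"gripper":-1},{"x":0,"y":0,"z":0.05,"yaw":0,"gripper":-1},{"x":0,"y":0,"z":0,"yaw":0,"gripper":-1},{"x":0,"y":0,"z":0,"yaw":0,"gripper":-1}]'
python3 -m inch '[{"x":0,"y":0,"z":0.1,"yaw":0,"gripper":-1},{"x":0,"y":0,"z":0,"yaw":0,"gripper":-1},{"x":0,"y":0,"z":0,"yaw":0,"gripper":-1}]'
```

```text
time_s: 21.75
ee_pos: [562.6, 228.7, 43.1]
ee_rot: [180.0, -0.0, 76.2]
force: [-0.0, 0.6, -2.1]
gripper_width: 11.4
time_s: 22.0
ee_pos: [562.8, 228.8, 42.9]
ee_rot: [179.9, -0.0, 76.2]
force: [-1.0, -0.1, 4.9]
gripper_width: 11.6
```

```bash
python3 -m inch '[{"x":0,"y":0,"z":0,"yaw":0,"gripper":-0.6},{"x":0,"y":0,"z":0,"yaw":0,"gripper":-0.3},{"x":0,"y":0,"z":0,"yaw":0,"gripper":-0.1},{"x":0,"y":0,"z":0,"yaw":0,"gripper":0},{"x":0,"y":0,"z":0,"yaw":0,"gripper":0},{"x":0,"y":0,"z":-1,"yaw":0,"gripper":0},{"x":0,"y":0,"z":-2.5,"yaw":0,"gripper":0},{"x":0,"y":0,"z":-2.5,"yaw":0,"gripper":0},{"x":0,"y":0,"z":-2.5,"yaw":1,"gripper":0},{"x":0,"y":0,"z":-1,"yaw":1,"gripper":0},{"x":0,"y":0,"z":0,"yaw":1,"gripper":0},{"x":0,"y":0,"z":0,"yaw":1,"gripper":0}]'
python3 -m inch '[{"x":0,"y":0,"z":0,"yaw":1,"gripper":0},{"x":0,"y":0,"z":0,"yaw":0.24,"gripper":0},{"x":0,"y":0,"z":0,"yaw":0,"gripper":0},{"x":0,"y":0,"z":0,"yaw":0,"gripper":0}]'
python3 go.py 555 -55.5 50 29
```

```text
time_s: 23.0
ee_pos: [563.2, 228.9, 138.8]
ee_rot: [179.9, -0.2, 55.9]
force: [0.3, -0.4, -0.2]
gripper_width: 45.4
time_s: 23.33
ee_pos: [562.5, 228.7, 136.9]
ee_rot: [180.0, -0.0, 50.1]
force: [-0.3, 0.5, -0.2]
gripper_width: 45.6
t 23.33 p [562.5 228.7 136.9] rot [180.   -0.   50.1] w 45.6 F [-0.3  0.5 -0.2] q6 61
after turning: x -22.25 y 17.69 z 10.79 cm ; yaw units 0.02
at present yaw: x -22.28 y 17.66
```

```bash
python3 -m inch '[{"x":-1.02,"y":0.8,"z":0,"yaw":0,"gripper":0},{"x":-2.02,"y":1.61,"z":0,"yaw":0,"gripper":0},{"x":-2.02,"y":1.61,"z":0,"yaw":0,"gripper":0},{"x":-2.02,"y":1.61,"z":0,"yaw":0,"gripper":0},{"x":-2.02,"y":1.61,"z":0,"yaw":0,"gripper":0},{"x":-2.02,"y":1.61,"z":0,"yaw":0,"gripper":0},{"x":-2.02,"y":1.61,"z":0,"yaw":0,"gripper":0},{"x":-2.02,"y":1.61,"z":0,"yaw":0,"gripper":0},{"x":-2.02,"y":1.61,"z":0,"yaw":0,"gripper":0},{"x":-2.02,"y":1.61,"z":0,"yaw":0,"gripper":0},{"x":-2.02,"y":1.61,"z":0,"yaw":0,"gripper":0},{"x":-1.02,"y":0.8,"z":0,"yaw":0,"gripper":0}]'
python3 -m inch '[{"x":0,"y":0,"z":1.5,"yaw":0,"gripper":0},{"x":0,"y":0,"z":2.5,"yaw":0,"gripper":0},{"x":0,"y":0,"z":2.5,"yaw":0,"gripper":0},{"x":0,"y":0,"z":1.5,"yaw":0,"gripper":0},{"x":0,"y":0,"z":0,"yaw":0,"gripper":0},{"x":0,"y":0,"z":0,"yaw":0,"gripper":0}]'
python3 go.py 555 -55.5 50 29
python3 - <<'E'
from h import *
b=grab("side");cv2.imwrite("pics/g.png",b["pixels"][:,:,::-1])
E
```

```text
time_s: 24.33
ee_pos: [554.4, -58.7, 136.7]
ee_rot: [180.0, 0.1, 49.9]
force: [-1.0, 0.4, 0.5]
gripper_width: 45.6
time_s: 24.83
ee_pos: [554.5, -55.5, 56.2]
ee_rot: [-179.9, 0.0, 50.0]
force: [0.1, -0.6, 0.3]
gripper_width: 45.5
t 24.83 p [554.5 -55.5  56.2] rot [-179.9    0.    50. ] w 45.5 F [ 0.1 -0.6  0.3] q6 33
after turning: x 0.03 y 0.04 z 2.72 cm ; yaw units -0.00
at present yaw: x 0.03 y 0.04
```

View pics/g.png

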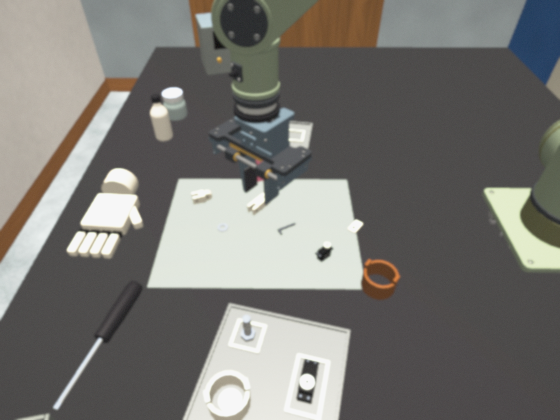

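The side view shows the wrist tray complete: bolt standing at (247,330), servo at (307,381) and collar at (228,395). The fingers straddle the long link.

```bash
python3 -m inch '[{"x":0,"y":0,"z":1.5,"yaw":0,"gripper":0},{"x":0,"y":0,"z":1.2,"yaw":0,"gripper":0},{"x":0,"y":0,"z":0,"yaw":0,"gripper":0},{"x":0,"y":0,"z":0,"yaw":0,"gripper":-1},{"x":0,"y":0,"z":0,"yaw":0,"gripper":-1},{"x":0,"y":0,"z":0,"yaw":0,"gripper":-1},{"x":0,"y":0,"z":0,"yaw":0,"gripper":-1},{"x":0,"y":0,"z":0,"yaw":0,"gripper":-1},{"x":0,"y":0,"z":0,"yaw":0,"gripper":-1},{"x":0,"y":0,"z":0,"yaw":0,"gripper":-1},{"x":0,"y":0,"z":0,"yaw":0,"gripper":-1}]' 12
python3 go.py 555 -55.5 50 29
python3 -m inch '[{"x":0,"y":0,"z":-1.5,"yaw":0,"gripper":-1},{"x":0,"y":0,"z":-2,"yaw":0,"gripper":-1},{"x":0,"y":0,"z":-2,"yaw":1,"gripper":-1},{"x":0,"y":0,"z":-2,"yaw":1,"gripper":-1},{"x":0,"y":0,"z":-1.5,"yaw":1,"gripper":-1},{"x":0,"y":0,"z":0,"yaw":1,"gripper":-1},{"x":0,"y":0,"z":0,"yaw":1,"gripper":-1},{"x":0,"y":0,"z":0,"yaw":1,"gripper":-1},{"x":0,"y":0,"z":0,"yaw":1,"gripper":-1},{"x":0,"y":0,"z":0,"yaw":1,"gripper":-1},{"x":0,"y":0,"z":0,"yaw":1,"gripper":-1},{"x":0,"y":0,"z":0,"yaw":1,"gripper":-1}]'
python3 -m inch '[{"x":0,"y":0,"z":0,"yaw":1,"gripper":-1},{"x":0,"y":0,"z":0,"yaw":0.7,"gripper":-1},{"x":0,"y":0,"z":0,"yaw":0,"gripper":-1},{"x":0,"y":0,"z":0,"yaw":0,"gripper":-1}]'
python3 go.py 506 -302.2 -8.5 33
```

```text
time_s: 25.8
ee_pos: [555.6, -55.5, 30.4]
ee_rot: [179.9, -0.0, 50.0]
force: [-0.7, 0.7, 6.2]
gripper_width: 18.0
t 25.80 p [555.6 -55.5  30.4] rot [179.9  -0.   50. ] w 18.0 F [-0.7  0.7  6.2] q6 33
after turning: x -0.04 y -0.04 z 0.14 cm ; yaw units -0.00
at present yaw: x -0.04 y -0.04
time_s: 26.8
ee_pos: [554.7, -55.4, 119.3]
ee_rot: [-180.0, 0.0, -0.3]
force: [0.3, 0.2, -0.6]
gripper_width: 18.2
time_s: 27.13
ee_pos: [554.8, -55.4, 119.4]
ee_rot: [-180.0, 0.0, -8.4]
force: [0.3, -0.1, -1.9]
gripper_width: 18.1
t 27.13 p [554.8 -55.4 119.4] rot [-180.     0.    -8.4] w 18.1 F [ 0.3 -0.1 -1.9] q6 92
after turning: x -1.18 y 25.13 z 8.64 cm ; yaw units 0.02
at present yaw: x -1.21 y 25.13
```

```bash
python3 -m inch '[{"x":-0.1,"y":1.15,"z":0,"yaw":0,"gripper":-1},{"x":-0.1,"y":2.28,"z":0,"yaw":0,"gripper":-1},{"x":-0.1,"y":2.28,"z":0,"yaw":0,"gripper":-1},{"x":-0.1,"y":2.28,"z":0,"yaw":0,"gripper":-1},{"x":-0.1,"y":2.28,"z":0,"yaw":0,"gripper":-1},{"x":-0.1,"y":2.28,"z":0,"yaw":0,"gripper":-1},{"x":-0.1,"y":2.28,"z":0,"yaw":0,"gripper":-1},{"x":-0.1,"y":2.28,"z":0,"yaw":0,"gripper":-1},{"x":-0.1,"y":2.28,"z":0,"yaw":0,"gripper":-1},{"x":-0.1,"y":2.28,"z":0,"yaw":0,"gripper":-1},{"x":-0.1,"y":2.28,"z":0,"yaw":0,"gripper":-1},{"x":-0.1,"y":1.18,"z":0,"yaw":0,"gripper":-1}]'
python3 -m inch '[{"x":0,"y":0,"z":1.5,"yaw":0,"gripper":-1},{"x":0,"y":0,"z":2,"yaw":0,"gripper":-1},{"x":0,"y":0,"z":2,"yaw":0,"gripper":-1},{"x":0,"y":0,"z":1.5,"yaw":0,"gripper":-1},{"x":0,"y":0,"z":0.8,"yaw":0,"gripper":-1},{"x":0,"y":0,"z":0.4,"yaw":0,"gripper":-1},{"x":0,"y":0,"z":0,"yaw":0,"gripper":-1},{"x":0,"y":0,"z":0,"yaw":0,"gripper":-1}]'
python3 go.py 506 -302.2 -8.5 34.4
```

```text
time_s: 28.13
ee_pos: [505.0, -305.2, 119.6]
ee_rot: [179.9, -0.0, -8.6]
force: [-0.3, 0.5, 0.8]
gripper_width: 18.0
time_s: 28.8
ee_pos: [506.4, -302.5, 38.2]
ee_rot: [180.0, -0.1, -8.5]
force: [0.4, 1.4, 0.3]
gripper_width: 18.0
t 28.80 p [ 506.4 -302.5   38.2] rot [ 1.8e+02 -1.0e-01 -8.5e+00] w 18.0 F [0.4 1.4 0.3] q6 67
after turning: x -0.04 y -0.02 z 0.38 cm ; yaw units -0.00
at present yaw: x -0.04 y -0.02
```

```bash
python3 -m inch '[{"x":0,"y":0,"z":0.3,"yaw":0,"gripper":-1},{"x":0,"y":0,"z":0.1,"yaw":0,"gripper":-1},{"x":0,"y":0,"z":0,"yaw":0,"gripper":-1},{"x":0,"y":0,"z":0,"yaw":0,"gripper":-1}]'
python3 -m inch '[{"x":0,"y":0,"z":0.1,"yaw":0,"gripper":-1},{"x":0,"y":0,"z":0,"yaw":0,"gripper":-1},{"x":0,"y":0,"z":0,"yaw":0,"gripper":-1}]'
```

```text
time_s: 29.13
ee_pos: [506.5, -302.5, 34.4]
ee_rot: [180.0, -0.1, -8.5]
force: [-0.8, 0.7, 2.5]
gripper_width: 18.2
time_s: 29.38
ee_pos: [506.5, -302.5, 34.4]
ee_rot: [180.0, -0.1, -8.5]
force: [-1.9, 1.1, 10.2]
gripper_width: 17.8
```

```bash
python3 -m inch '[{"x":0,"y":0,"z":0,"yaw":0,"gripper":-0.4},{"x":0,"y":0,"z":0,"yaw":0,"gripper":-0.1},{"x":0,"y":0,"z":0,"yaw":0,"gripper":-0.1},{"x":0,"y":0,"z":0,"yaw":0,"gripper":-0.1},{"x":0,"y":0,"z":-1.5,"yaw":0,"gripper":-0.1},{"x":0,"y":0,"z":-2.5,"yaw":0,"gripper":-0.1},{"x":0,"y":0,"z":-2.5,"yaw":-1,"gripper":-0.1},{"x":0,"y":0,"z":-2,"yaw":-1,"gripper":-0.1},{"x":0,"y":0,"z":-1,"yaw":-1,"gripper":-0.1},{"x":0,"y":0,"z":0,"yaw":-1,"gripper":-0.1},{"x":0,"y":0,"z":0,"yaw":-1,"gripper":-0.1},{"x":0,"y":0,"z":0,"yaw":-1,"gripper":-0.1}]'
python3 -m inch '[{"x":0,"y":0,"z":0,"yaw":-1,"gripper":-0.1},{"x":0,"y":0,"z":0,"yaw":-1,"gripper":-0.1},{"x":0,"y":0,"z":0,"yaw":-1,"gripper":-0.1},{"x":0,"y":0,"z":0,"yaw":-1,"gripper":-0.1},{"x":0,"y":0,"z":0,"yaw":-0.22,"gripper":-0.1},{"x":0,"y":0,"z":0,"yaw":0,"gripper":-0.1}]'
python3 go.py 439 73 42.6 30
```

```text
time_s: 30.38
ee_pos: [505.9, -302.2, 127.7]
ee_rot: [-180.0, -0.0, 21.7]
force: [-0.6, 0.0, -0.8]
gripper_width: 41.0
time_s: 30.88
ee_pos: [505.8, -302.1, 127.3]
ee_rot: [-180.0, 0.0, 42.5]
force: [-1.1, 0.3, -0.6]
gripper_width: 40.9
t 30.88 p [ 505.8 -302.1  127.3] rot [-180.     0.    42.5] w 40.9 F [-1.1  0.3 -0.6] q6 16
after turning: x 20.47 y -32.14 z 9.73 cm ; yaw units -0.02
at present yaw: x 20.43 y -32.17
```

```bash
python3 -m inch '[{"x":0.87,"y":-1.33,"z":0,"yaw":0,"gripper":-0.1},{"x":1.7,"y":-2.68,"z":0,"yaw":0,"gripper":-0.1},{"x":1.7,"y":-2.68,"z":0,"yaw":0,"gripper":-0.1},{"x":1.7,"y":-2.68,"z":0,"yaw":0,"gripper":-0.1},{"x":1.7,"y":-2.68,"z":0,"yaw":0,"gripper":-0.1},{"x":1.7,"y":-2.68,"z":0,"yaw":0,"gripper":-0.1},{"x":1.7,"y":-2.68,"z":0,"yaw":0,"gripper":-0.1},{"x":1.7,"y":-2.68,"z":0,"yaw":0,"gripper":-0.1},{"x":1.7,"y":-2.68,"z":0,"yaw":0,"gripper":-0.1},{"x":1.7,"y":-2.68,"z":0,"yaw":0,"gripper":-0.1},{"x":1.7,"y":-2.68,"z":0,"yaw":0,"gripper":-0.1},{"x":1.7,"y":-2.68,"z":0,"yaw":0,"gripper":-0.1}]'
python3 -m inch '[{"x":0.88,"y":-1.34,"z":0,"yaw":0,"gripper":-0.1},{"x":0,"y":0,"z":1.5,"yaw":0,"gripper":-0.1},{"x":0,"y":0,"z":2.5,"yaw":0,"gripper":-0.1},{"x":0,"y":0,"z":1.5,"yaw":0,"gripper":-0.1},{"x":0,"y":0,"z":0.5,"yaw":0,"gripper":-0.1},{"x":0,"y":0,"z":0,"yaw":0,"gripper":-0.1}]'
python3 go.py 439 73 42.6 30
python3 - <<'E'
from h import *
b=grab("side");crop(b,200,90,400,290,3,"i.png")
E
```

```text
time_s: 31.88
ee_pos: [440.2, 59.0, 127.7]
ee_rot: [-180.0, -0.0, 42.5]
force: [0.5, -0.8, 0.7]
gripper_width: 40.5
time_s: 32.38
ee_pos: [437.6, 73.1, 66.7]
ee_rot: [-179.9, 0.1, 42.5]
force: [0.1, -0.6, -0.1]
gripper_width: 40.9
t 32.38 p [437.6  73.1  66.7] rot [-1.799e+02  1.000e-01  4.250e+01] w 40.9 F [ 0.1 -0.6 -0.1] q6 55
after turning: x 0.10 y 0.11 z 3.67 cm ; yaw units -0.01
at present yaw: x 0.10 y 0.11
```

View pics/i.png

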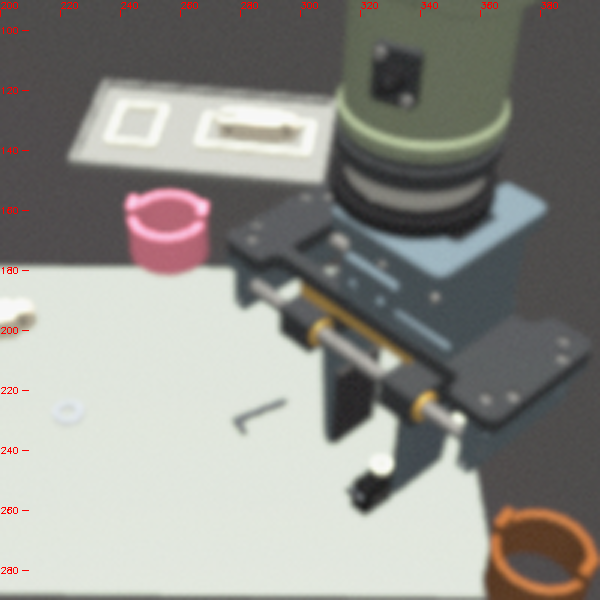

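The long link lies flat in its bay at (286,131), and the micro servo (323,253) is between the fingers.

```bash
python3 -m inch '[{"x":0,"y":0,"z":1.5,"yaw":0,"gripper":-0.1},{"x":0,"y":0,"z":1.5,"yaw":0,"gripper":-0.1},{"x":0,"y":0,"z":0.7,"yaw":0,"gripper":-0.1},{"x":0,"y":0,"z":0,"yaw":0,"gripper":-0.1},{"x":0,"y":0,"z":0,"yaw":0,"gripper":-1},{"x":0,"y":0,"z":0,"yaw":0,"gripper":-1},{"x":0,"y":0,"z":0,"yaw":0,"gripper":-1},{"x":0,"y":0,"z":0,"yaw":0,"gripper":-1},{"x":0,"y":0,"z":0,"yaw":0,"gripper":-1},{"x":0,"y":0,"z":0,"yaw":0,"gripper":-1},{"x":0,"y":0,"z":0,"yaw":0,"gripper":-1},{"x":0,"y":0,"z":0,"yaw":0,"gripper":-1}]' 10
python3 go.py 439 73 42.6 30
python3 -m inch '[{"x":0,"y":0,"z":-1.5,"yaw":0,"gripper":-1},{"x":0,"y":0,"z":-2,"yaw":0,"gripper":-1},{"x":0,"y":0,"z":-2,"yaw":-1,"gripper":-1},{"x":0,"y":0,"z":-2,"yaw":-1,"gripper":-1},{"x":0,"y":0,"z":-1.5,"yaw":-1,"gripper":-1},{"x":0,"y":0,"z":0,"yaw":-1,"gripper":-1},{"x":0,"y":0,"z":0,"yaw":-1,"gripper":-1},{"x":0,"y":0,"z":0,"yaw":-1,"gripper":-1},{"x":0,"y":0,"z":0,"yaw":-1,"gripper":-1},{"x":0,"y":0,"z":0,"yaw":-0.76,"gripper":-1},{"x":0,"y":0,"z":0,"yaw":0,"gripper":-1},{"x":0,"y":0,"z":0,"yaw":0,"gripper":-1}]'
python3 go.py 603 -316.8 81.3 34
```

```text
time_s: 33.43
ee_pos: [439.4, 72.9, 31.2]
ee_rot: [180.0, -0.1, 42.6]
force: [-0.1, 0.1, 6.4]
gripper_width: 12.3
t 33.43 p [439.4  72.9  31.2] rot [ 1.80e+02 -1.00e-01  4.26e+01] w 12.3 F [-0.1  0.1  6.4] q6 55
after turning: x -0.02 y -0.03 z 0.12 cm ; yaw units -0.00
at present yaw: x -0.02 y -0.03
time_s: 34.43
ee_pos: [438.8, 72.9, 120.4]
ee_rot: [-180.0, 0.0, 81.3]
force: [-0.1, -0.4, -0.2]
gripper_width: 12.5
t 34.43 p [438.8  72.9 120.4] rot [-180.     0.    81.3] w 12.5 F [-0.1 -0.4 -0.2] q6 17
after turning: x -36.03 y 22.13 z 8.64 cm ; yaw units -0.00
at present yaw: x -36.03 y 22.14
```

```bash
python3 -m inch '[{"x":-1.31,"y":0.8,"z":0,"yaw":0,"gripper":-1},{"x":-2.57,"y":1.58,"z":0,"yaw":0,"gripper":-1},{"x":-2.57,"y":1.58,"z":0,"yaw":0,"gripper":-1},{"x":-2.57,"y":1.58,"z":0,"yaw":0,"gripper":-1},{"x":-2.57,"y":1.58,"z":0,"yaw":0,"gripper":-1},{"x":-2.57,"y":1.58,"z":0,"yaw":0,"gripper":-1},{"x":-2.57,"y":1.58,"z":0,"yaw":0,"gripper":-1},{"x":-2.57,"y":1.58,"z":0,"yaw":0,"gripper":-1},{"x":-2.57,"y":1.58,"z":0,"yaw":0,"gripper":-1},{"x":-2.57,"y":1.58,"z":0,"yaw":0,"gripper":-1},{"x":-2.57,"y":1.58,"z":0,"yaw":0,"gripper":-1},{"x":-2.57,"y":1.58,"z":0,"yaw":0,"gripper":-1}]'
python3 -m inch '[{"x":-2.57,"y":1.58,"z":0,"yaw":0,"gripper":-1},{"x":-2.57,"y":1.58,"z":0,"yaw":0,"gripper":-1},{"x":-1.31,"y":0.8,"z":0,"yaw":0,"gripper":-1},{"x":0,"y":0,"z":0,"yaw":0,"gripper":-1},{"x":0,"y":0,"z":1.5,"yaw":0,"gripper":-1},{"x":0,"y":0,"z":2,"yaw":0,"gripper":-1},{"x":0,"y":0,"z":2,"yaw":0,"gripper":-1},{"x":0,"y":0,"z":1.5,"yaw":0,"gripper":-1},{"x":0,"y":0,"z":0.8,"yaw":0,"gripper":-1},{"x":0,"y":0,"z":0.4,"yaw":0,"gripper":-1},{"x":0,"y":0,"z":0,"yaw":0,"gripper":-1},{"x":0,"y":0,"z":0,"yaw":0,"gripper":-1}]'
python3 go.py 603 -316.8 81.3 35
```

```text
time_s: 35.43
ee_pos: [574.6, -248.2, 120.3]
ee_rot: [-180.0, -0.0, 81.3]
force: [0.7, 0.3, -0.3]
gripper_width: 12.5
time_s: 36.43
ee_pos: [604.3, -316.4, 39.3]
ee_rot: [179.9, 0.0, 81.4]
force: [0.7, -0.2, -0.0]
gripper_width: 11.9
t 36.43 p [ 604.3 -316.4   39.3] rot [179.9   0.   81.4] w 11.9 F [ 0.7 -0.2 -0. ] q6 -20
after turning: x -0.06 y -0.12 z 0.43 cm ; yaw units 0.02
at present yaw: x -0.06 y -0.12
```

```bash
python3 -m inch '[{"x":0,"y":-0.1,"z":0.3,"yaw":0,"gripper":-1},{"x":0,"y":0,"z":0.1,"yaw":0,"gripper":-1},{"x":0,"y":0,"z":0,"yaw":0,"gripper":-1},{"x":0,"y":0,"z":0,"yaw":0,"gripper":-1}]'
python3 -m inch '[{"x":0,"y":0,"z":0.1,"yaw":0,"gripper":-1},{"x":0,"y":0,"z":0,"yaw":0,"gripper":-1},{"x":0,"y":0,"z":0,"yaw":0,"gripper":-1}]'
```

```text
time_s: 36.77
ee_pos: [603.1, -316.5, 35.2]
ee_rot: [179.9, 0.0, 81.4]
force: [0.5, 0.1, 1.3]
gripper_width: 12.3
time_s: 37.02
ee_pos: [603.2, -316.5, 35.2]
ee_rot: [179.9, 0.0, 81.4]
force: [-1.9, 1.0, 6.4]
gripper_width: 12.1
```

Contact. I'll release, lift and clear the view, backing toward the base along world -x (which is tool +y here).

```bash
python3 -m inch '[{"x":0,"y":0,"z":0,"yaw":0,"gripper":-0.5},{"x":0,"y":0,"z":0,"yaw":0,"gripper":-0.2},{"x":0,"y":0,"z":0,"yaw":0,"gripper":-0.2},{"x":0,"y":0,"z":0,"yaw":0,"gripper":-0.2},{"x":0,"y":0,"z":-1.5,"yaw":0,"gripper":-0.2},{"x":0,"y":0,"z":-2.5,"yaw":0,"gripper":-0.2},{"x":0,"y":0,"z":-3,"yaw":0,"gripper":-0.2},{"x":0,"y":0,"z":-3,"yaw":0,"gripper":-0.2},{"x":0,"y":0,"z":-3,"yaw":0,"gripper":-0.2},{"x":0,"y":0,"z":-2,"yaw":0,"gripper":-0.2},{"x":0,"y":0,"z":0,"yaw":0,"gripper":-0.2},{"x":0,"y":-1,"z":0,"yaw":0,"gripper":-0.2}]'
python3 -m inch '[{"x":0,"y":-3,"z":0,"yaw":0,"gripper":-0.2},{"x":0,"y":-3,"z":0,"yaw":0,"gripper":-0.2},{"x":0,"y":-3,"z":0,"yaw":0,"gripper":-0.2},{"x":0,"y":-3,"z":0,"yaw":0,"gripper":-0.2},{"x":0,"y":-3,"z":0,"yaw":0,"gripper":-0.2},{"x":0,"y":-3,"z":0,"yaw":0,"gripper":-0.2},{"x":0,"y":-2,"z":0,"yaw":0,"gripper":-0.2},{"x":0,"y":0,"z":0,"yaw":0,"gripper":-0.2},{"x":0,"y":0,"z":0,"yaw":0,"gripper":-0.2}]'
python3 - <<'E'
from h import *
b=grab("side");a=grab("top")
crop(b,150,90,400,420,2,"j.png");crop(a,95,120,475,320,2,"k.png")
E
```

```text
time_s: 38.02
ee_pos: [594.7, -315.3, 184.6]
ee_rot: [179.8, 0.1, 81.4]
force: [-0.8, -0.7, -0.5]
gripper_width: 36.4
time_s: 38.77
ee_pos: [394.6, -284.7, 183.1]
ee_rot: [-180.0, -0.0, 81.3]
force: [-0.3, -0.2, 0.2]
gripper_width: 36.1
```

View pics/k.png

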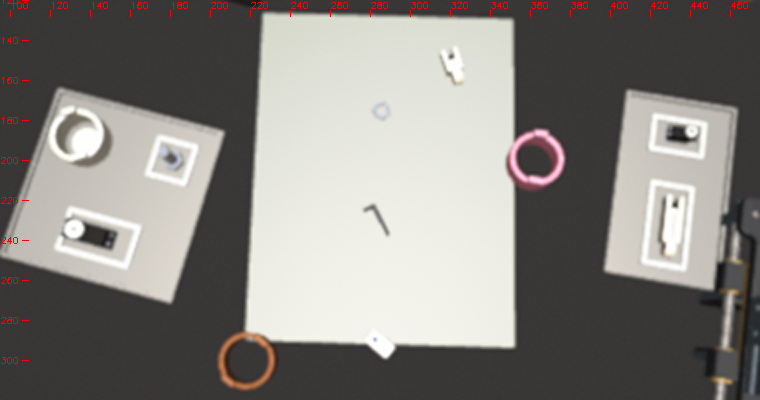

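```bash
python3 -c "
import cv2
a=cv2.imread('pics/j.png'); cv2.imwrite('pics/j2.png',a[:,:]) ; print(a.shape)"
```

```text
(660, 500, 3)
```

Top view: all five parts are in their bays and the spare link is untouched. The large servo at (140,236) looks shifted toward the left end, which may be parallax, so I'll check it from the side.

```bash
python3 - <<'E'
from h import *
b=grab("side")
T=lambda x,y,z:[476.9+x*np.cos(np.radians(76.2))-y*np.sin(np.radians(76.2)),300.7+x*np.sin(np.radians(76.2))+y*np.cos(np.radians(76.2)),z]
im=b["pixels"][:,:,::-1].copy(); s=4
sub=cv2.resize(im[290:420,190:360],None,fx=s,fy=s,interpolation=cv2.INTER_CUBIC)
for P,c in(([T(20,10,4),T(20,-10,4),T(-20,-10,4),T(-20,10,4)],(0,0,255)),([T(27,10,31),T(27,-10,31),T(-27,-10,31),T(-27,10,31)],(0,255,0))):
    cv2.polylines(sub,[np.int32((proj(b,P)-[190,290])*s)],True,c,1)
cv2.imwrite("pics/l.png",sub)
sub=cv2.resize(im[105:165,215:325],None,fx=6,fy=6,interpolation=cv2.INTER_CUBIC); cv2.imwrite("pics/m.png",sub)
E
```

```text
(no output)
```

View pics/l.png

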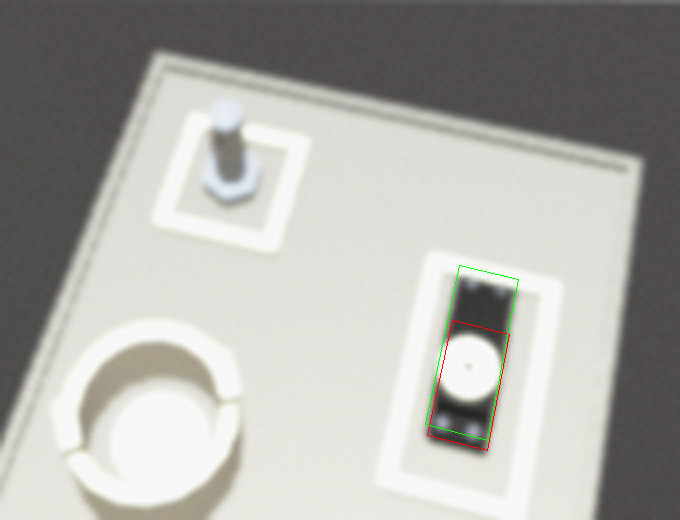

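View pics/m.png

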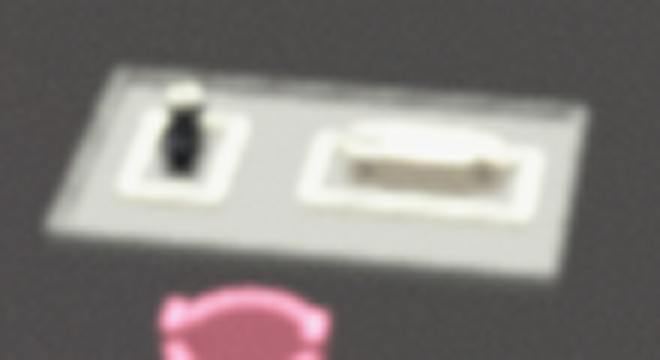

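The side views show the servo within about 3 mm of the bay centre and upright, the bolt upright on its head, the collar around the stub, and the link and micro servo inside their bays. Handing in.

```bash
python3 -c "
from workcell import env,telemetry
print(telemetry.state()['time_s']); print(env.job_done())"
```

```text
38.9167
the job is handed in; nothing more can be done
None
```

Both kits are made up and handed in at 38.9 s of robot time, well inside the 112 s limit. I placed the parts in the order listed: collar over the stub, large servo, bolt on its head, long link, micro servo.

- **Final pictures:** the last top and side views show all five parts upright inside their bays, with the gripper well clear. The spare short link and the pink and brown rings are where they were.
- **Contact:** each part touched its tray floor before I released it, and the highest force I read was about 10 N.
- **Small disagreements:** the large servo sits about 3 mm off its bay centre along the long direction, against about 9 mm of clearance. The bolt was gripped at 11.2–11.6 mm instead of its nominal 12 mm and looked slightly tilted in the gripper, but it stands upright in the final view.

No check failed.

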